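# Hand the power over from the soil stirrer to the sieve shaker

### The arm

A 6-joint arm with a two-finger parallel gripper is mounted at the origin on the work surface. World frame = base frame: x ahead of the robot, y to its left, z up, the work surface at z = 0. Lengths are in m, angles in rad, forces in N, time in s.
With the tool pointing down it reaches from about 0.35 to 0.775 m from the base axis. Payload 7.3 kg.
Tool frame: the origin (TCP) lies at the very end of the fingers, on their centre line; the grasp point (between the pads) lies 19 mm behind it; z points along the fingers, x is the direction in which the jaws open and shut, and the axes are right-handed (so a half turn about z gives the same grasp; the last joint's range is limited). The gripper opens to 92 mm and grips with 3 to 60 N. Pads are 19 mm wide; open, the fingers measure 130 mm over their backs; the gripper's body (75 mm by 190 mm) begins 47 mm behind the grasp point.
Start: joints at [-1.424, 0.342, 1.524, -0, 1.275, -0.146], TCP at [0.152, -0.503, 0.227] pointing down, gripper open.
Joint ranges: [-2.53, 2.53], [-0.77, 2.02], [0.04, 2.7], [-1, 4.14], [0.28, 2.66], [-3.11, 3.11]. Speed limits (rad/s): [2.57, 2.57, 3.14, 3.14, 3.14, 3.14].

### API

Orientations are given as a unit quaternion [w, x, y, z].
In Python, from cell import r gives the robot as it stands.
- The arm moves only by the tool carry_out, never from a script. Its argument "plan" is a list that holds one entry, the list of rows, each a list of 5 numbers: the shift along the tool's x, y, z in cm, then the turn about the tool's z in rad, then the opening in per cent of the stroke, from 0 (shut) to 100 (fully open). In form: [[[tx, ty, tz, twist, fingers], ...]]. A call has exactly 8 rows; each row is the pose to reach, as a shift and turn from the pose measured when the call began, along the tool's axes at that moment; what a row does not reach only later rows make up. A row lasts 1/10 s, in which the tool goes at most 50 mm and 8.59 degrees, less where a joint would pass 70% of its speed; a pose out of reach is approached as far as the arm can. A call with a gripper value outside its range is refused whole. The fingers move at their own pace and stop on an object; the grip force is fixed at half the most. Time passes only in rows, so rows that repeat a pose let the fingers close, or fill a call up. It gives the time, the measured TCP pose, the force and the opening at its end, in the units of the state.
- r.observe(): the state, without advancing time (a new reading comes with each control period).
- r.get_image(name): name is "side" or "top" or "wrist"; returns a dict with "color" (384x512x3 uint8, red, green, blue), "fx", "fy", "cx", "cy" (pixels), "extrinsics" (4x4, takes a point from world to camera coordinates). Camera axes: x right, y up, looking along -z (the intrinsics and any distortion apply to the point x, -y, -z); pixel columns grow to the right and rows downward; lengths in m; the calibration is good to about 2 mm. A picture is of the moment at which its call begins. There is no depth.
- r.hand_in(): hands the job in, once; it reports no verdict.
Trained networks look in the newest picture that a camera, given by its name, has taken for a name from the list of things; names that differ only in an ending like _2 or _b are one class to them, and where a whole thing is asked for, a point or a joint stands for the part that bears it (a point fixed in the world has none). Each returns a list of dicts, best first, with "conf" (0 to 1); they miss things now and then, are a little off and sometimes report something else, mostly with a low value. They report only what shows in the picture. A call takes as long as a camera call. They do not tell look-alikes from the thing itself.
- r.masks_of(camera, target): "region" (384x512 bool, what is visible of it) and "rect" ([left, top, right, bottom] in pixels, round what is visible of it).
The state is a dict: "t": time; "joints": joint angles; "dq": joint speeds; "tau": joint torques, N m; "position": TCP position; "orientation": TCP orientation; "force": force on the tool from outside, world axes, zero at the start; "ft_torque": the same for the moment, N m; "width": finger opening in m.
Only numpy, scipy, OpenCV 4.12 (cv2) and the standard library are available. Lean on these libraries where they do the work, as an engineer would, in place of code of your own. Each camera call takes 0.05 s, during which the arm holds its last target. There are 200 camera calls.

### The job

The soil is stirred and ready for sieving. Switch the stirrer off at its isolator (yellow handle, now on), and only then switch the sieve shaker on at its own (blue handle, now off), so that the two are never on together. Throw each handle fully home: off is towards the white stripe on its box, on towards the green; a third box, with a black handle, is locked off with a red padlock and is not needed.

Things in the scene. Friction and masses are not known exactly. Their poses are not given: they have to be found in the camera images.
- stirrer_switch: Stirrer isolator: fixed grey box 130 x 90 x 44 mm (x, y, z) with a yellow T-handle on top. Origin: centre of its underside, on the table. +x points to the ON end (green stripe), -x to OFF (white). Hinge along y, 50 mm above the origin (cheeks to 57 mm). Steel stem 22 mm wide (y), 8 thick; round yellow grip 18 mm thick, 60 long (along y), its centre 80 mm from the hinge.
- stirrer_lever (a joint): Tilt of the yellow handle: 0 fully off, leaning 0.5 rad from upright to the box's -x (grip centre 38 mm to -x, 120 mm above the table); 0.5 upright (grip's top 139 mm up); 1.0 fully on, leaning as far to +x. Heavy grip, free hinge: from upright it falls to the nearer end and rests there; about 2 N on the grip pushes it over, past upright it goes home by itself. Starts on.
- shaker_switch: Sieve shaker isolator: fixed grey box 130 x 90 x 44 mm (x, y, z) with a blue T-handle on top. Origin: centre of its underside, on the table. +x points to the ON end (green stripe), -x to OFF (white). Hinge along y, 50 mm above the origin (cheeks to 57 mm). Steel stem 22 mm wide (y), 8 thick; round blue grip 18 mm thick, 60 long (along y), its centre 80 mm from the hinge.
- shaker_lever (a joint): Tilt of the blue handle: 0 fully off, leaning 0.5 rad from upright to the box's -x (grip centre 38 mm to -x, 120 mm above the table); 0.5 upright (grip's top 139 mm up); 1.0 fully on, leaning as far to +x. Heavy grip, free hinge: from upright it falls to the nearer end and rests there; about 2 N on the grip pushes it over, past upright it goes home by itself. Starts off.
Not all that is in view belongs to the job. What is shaped like the stirrer_switch but orange is not meant. Leave any turquoise look-alike of the shaker_switch alone.

How it is judged:
On the way, in this order (a step that is already met when the one before it is completed fails the run):
1. the stirrer (yellow) is off while the shaker (blue) is still off (value of joint each of stirrer_lever, shaker_lever below 0.17 rad), for 0.2 s.
2. the shaker (blue) is on with the stirrer (yellow) off (value of joint stirrer_lever below 0.17 rad and value of joint shaker_lever above 0.83 rad), for 0.2 s.
At the end, for the whole second after the job is handed in: The yellow handle is fully off and the blue handle fully on, each within 0.17 rad (10 degrees) of its end stop and at rest (slower than 0.1 rad/s) (all of step 2 and velocity of joint stirrer_lever between -0.1 and 0.1 rad/s and velocity of joint shaker_lever between -0.1 and 0.1 rad/s); the robot touches nothing.
It fails at once if both switches on together (both handles past upright towards on) (value of joint each of stirrer_lever, shaker_lever above 0.5 rad).
It also fails if it takes over 42 s, if anything falls off the work surface, if the arm or the gripper's body presses on something with over 40 N, if the wrist force passes 120 N, or if a joint passes its speed limit or range.

## Working session

There is one attempt and no reset: what is moved stays moved. The work goes in short steps, Python scripts to look and compute and a tool call to move; the robot and the scene stay as the last step left them, time stands still between calls to the robot, and variables do not carry over. Pictures are saved under pics/ and viewed, about 8 in all and at most 12, crops included, and the job is handed in when it is done.

Besides the shell and the picture viewer there is one more tool, called by a JSON object that holds its "method" and its "body". carry_out: Moves the arm, as the interface text tells. Its arguments: {"type":"object","properties":{"plan":{"type":"array","items":{"type":"array","items":{"type":"array","items":{"type":"number"}}}}},"required":["plan"]}

```bash
mkdir -p pics; ls; python3 - <<'E'
from cell import r
import cv2,numpy as np
o=r.observe();print({k:np.round(o[k],3) for k in o})
a=[]
for c in("top","side"):
    d=r.get_image(c);a.append(d["color"])
    print(c,d["fx"],d["fy"],d["cx"],d["cy"],np.round(d["extrinsics"],4).tolist(),[k for k in d])
    cv2.imwrite(f"pics/{c}0.png",cv2.resize(d["color"][:,:,::-1],None,fx=1.5,fy=1.5))
E
```

```text
pics
{'t': np.float64(0.0), 'joints': array([-1.424,  0.343,  1.525,  0.   ,  1.275, -0.146]), 'dq': array([ 0.   ,  0.001, -0.001,  0.001, -0.   ,  0.002]), 'tau': array([  0.   , -43.124, -24.422,   0.072,   0.056,  -0.   ]), 'position': array([ 0.152, -0.502,  0.226]), 'orientation': array([-0.001,  0.803, -0.596, -0.001]), 'force': array([-0.596,  0.728,  0.039]), 'ft_torque': array([0.   , 0.001, 0.006]), 'width': np.float64(0.092)}
top 376.8934593743921 376.8934593743921 256.9324905073635 190.74117420780993 [[0.0294, -0.9994, -0.0191, 0.0894], [0.9948, 0.0274, 0.0981, -0.4366], [-0.0975, -0.0219, 0.995, -1.0393], [0.0, 0.0, 0.0, 1.0]] ['color', 'fx', 'fy', 'cx', 'cy', 'extrinsics']
side 417.3747993931645 417.3747993931645 254.68491649882108 191.84180282316092 [[-0.9597, -0.281, 0.0066, 0.4244], [0.1695, -0.5598, 0.8111, -0.0408], [-0.2243, 0.7795, 0.5848, -1.2048], [0.0, 0.0, 0.0, 1.0]] ['color', 'fx', 'fy', 'cx', 'cy', 'extrinsics']
```

View pics/top0.png

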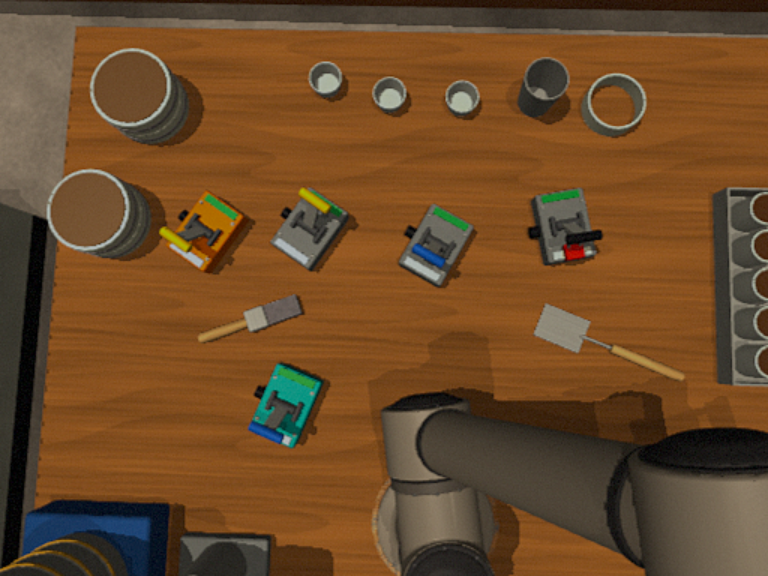

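View pics/side0.png

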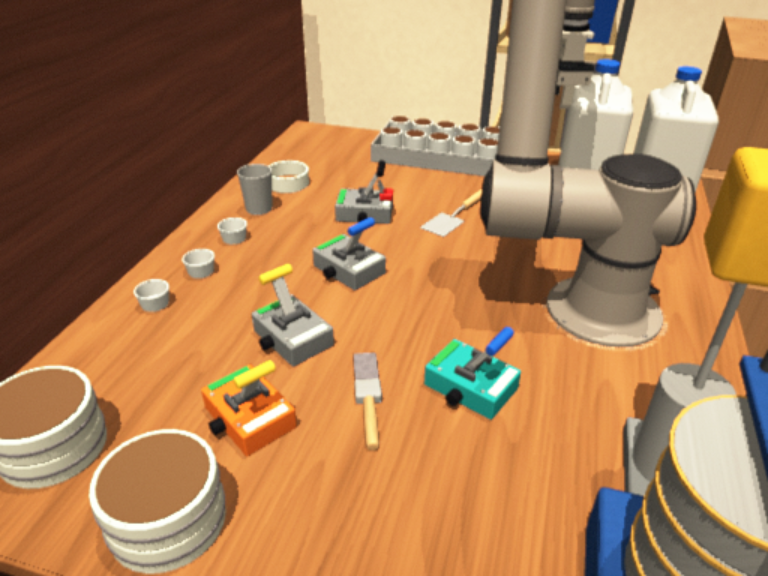

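The top view (1.5x) shows the yellow-handled grey box at about (312,228), on. The blue-handled grey box is at about (437,245), off. The orange and turquoise boxes are look-alikes, and the black handle at (565,230) is padlocked. The side view agrees. Next I'll measure the two grips and the stripes.

```bash
cat > h.py <<'E'
import cv2,numpy as np
from cell import r
def ray(d,u,v,z):
    E=np.array(d["extrinsics"]);R,t=E[:3,:3],E[:3,3];c=-R.T@t
    w=R.T@np.array([(u-d["cx"])/d["fx"],-(v-d["cy"])/d["fy"],-1]);return c+w*(z-c[2])/w[2]
def proj(d,p):
    q=np.array(d["extrinsics"])[:3]@np.append(p,1);return np.round([d["cx"]-d["fx"]*q[0]/q[2],d["cy"]+d["fy"]*q[1]/q[2]],1)
H={"yellow":((24,150,80),(34,255,255)),"blue":((105,150,60),(120,255,255)),"green":((50,120,60),(75,255,255)),"white":((0,0,165),(179,40,255))}
def blob(d,col,box):
    l,t,R,b=box;im=cv2.cvtColor(d["color"],cv2.COLOR_RGB2HSV)[t:b,l:R]
    m=cv2.inRange(im,*map(np.array,H[col]))
    n,L,S,C=cv2.connectedComponentsWithStats(m)
    if n<2:return None
    k=1+np.argmax(S[1:,4]);(cx,cy),(w,h),a=q=cv2.minAreaRect(np.argwhere(L==k)[:,::-1].astype(np.float32))
    P=cv2.boxPoints(q)+[l,t];e=[(P[i]+P[(i+1)%4])/2 for i in range(4)]
    e=(e[0],e[2]) if np.linalg.norm(e[0]-e[2])>np.linalg.norm(e[1]-e[3]) else (e[1],e[3])
    return np.array([cx+l,cy+t]),e,S[k,4]
E
python3 - <<'E'
from h import *
D=r.get_image("top");S=r.get_image("side")
for n,c,bt,bs in(("stirrer","yellow",(178,118,240,182),(160,170,225,245)),("shaker","blue",(262,130,320,195),(205,140,260,195))):
    for col,z in((c,.12),("green",.044),("white",.044)):
        for d,b,nm in((D,bt,"top"),(S,bs,"side")):
            q=blob(d,col,b)
            if q is None: print(n,col,nm,None);continue
            p=ray(d,*q[0],z);e=[ray(d,*x,z) for x in q[1]];v=e[1]-e[0]
            print(n,col,nm,q[2],q[0].round(1),p.round(3),"len",np.linalg.norm(v).round(3),"ang",np.degrees(np.arctan2(v[1],v[0])).round(1)%180)
E
```

```text
stirrer yellow top 109 [209.4 132.4] [0.573 0.228 0.12 ] len 0.06 ang 55.7
stirrer yellow side 106 [183.3 181.3] [0.571 0.225 0.12 ] len 0.061 ang 54.9
stirrer green top 57 [216.7 135.4] [0.585 0.219 0.044] len 0.068 ang 56.5
stirrer green side 43 [178.8 204.7] [0.589 0.231 0.044] len 0.041 ang 54.8
stirrer white top 103 [194.1 166.9] [0.494 0.278 0.044] len 0.068 ang 57.0
stirrer white side 537 [194.  213.5] [0.535 0.255 0.044] len 0.162 ang 145.9
shaker blue top 151 [285.3 169.9] [0.48  0.029 0.12 ] len 0.059 ang 61.8
shaker blue side 96 [240.4 150. ] [0.478 0.027 0.12 ] len 0.068 ang 66.1
shaker green top 123 [300.3 145.5] [ 0.562 -0.016  0.044] len 0.068 ang 62.3
shaker green side 49 [220.3 161.1] [ 0.559 -0.013  0.044] len 0.069 ang 62.1
shaker white top 105 [280.8 178.9] [0.467 0.036 0.044] len 0.066 ang 60.3
shaker white side 297 [231.7 169.1] [0.51  0.021 0.044] len 0.165 ang 153.8
```

```bash
cat >> h.py <<'E'
from scipy.spatial.transform import Rotation as Ro
BOX={"st":(np.array([.5405,.248]),-34),"sh":(np.array([.5125,.010]),-28)}
def go(b,s,z,show=True):
    "finger s (m) from box centre along its +x, tool x along box +y, at height z -> tool shift cm, twist"
    o=r.observe();c,a=BOX[b];u=np.array([np.cos(np.radians(a)),np.sin(np.radians(a))])
    R=Ro.from_quat(np.roll(o["orientation"],-1)).as_matrix()
    d=np.append(c+s*u,z)-o["position"]
    tw=-(np.radians(a+90)-np.arctan2(R[1,0],R[0,0]));tw=(tw+np.pi)%(2*np.pi)-np.pi
    print(b,s,z,(R.T@d*100).round(1),tw.round(3),"| t",round(float(o["t"]),2),"pos",np.round(o["position"],3),"j",np.round(o["joints"],2),"F",np.round(o["force"],1))
E
python3 -c "
from h import *
go('st',.085,.227)"
```

```text
st 0.085 0.227 [-54.  -64.3  -0. ] -2.255 | t 0.2 pos [ 0.151 -0.502  0.226] j [-1.42  0.34  1.52 -0.    1.28 -0.15] F [ 0.4  0.7 -0.9]
```

{"method": "carry_out", "body": {"plan": [[[-54,-64.3,0,-2.25,0],[-54,-64.3,0,-2.25,0],[-54,-64.3,0,-2.25,0],[-54,-64.3,0,-2.25,0],[-54,-64.3,0,-2.25,0],[-54,-64.3,0,-2.25,0],[-54,-64.3,0,-2.25,0],[-54,-64.3,0,-2.25,0]]]}}

```text
t: 1.0
position: [0.3712, -0.166, 0.227]
orientation: [-0.0, 0.999, -0.036, 0.0]
force: [0.7, -0.0, -0.2]
width: 0.0324
```

```bash
python3 -c "
from h import *
go('st',.085,.227)"
```

```text
st 0.085 0.227 [ 21.3 -38.3   0. ] -1.05 | t 1.0 pos [ 0.371 -0.166  0.227] j [-0.61  0.12  1.82  0.    1.2  -0.54] F [ 0.7 -0.  -0.2]
```

{"method": "carry_out", "body": {"plan": [[[21.3,-38.3,0,-1.05,0],[21.3,-38.3,0,-1.05,0],[21.3,-38.3,0,-1.05,0],[21.3,-38.3,0,-1.05,0],[21.3,-38.3,0,-1.05,0],[21.3,-38.3,0,-1.05,0],[21.3,-38.3,0,-1.05,0],[21.3,-38.3,0,-1.05,0]]]}}

```text
t: 1.8
position: [0.59, 0.169, 0.2269]
orientation: [0.0, 0.882, 0.472, 0.0]
force: [0.6, -0.6, 0.8]
width: 0.0004
```

```bash
python3 -c "
from h import *
go('st',.085,.105)
d=r.get_image('side');cv2.imwrite('pics/s1.png',cv2.resize(d['color'][90:260,90:310,::-1],None,fx=3,fy=3))"
```

```text
st 0.085 0.105 [ 3.8 -0.  12.2] 0.005 | t 1.8 pos [0.59  0.169 0.227] j [ 0.15  0.51  1.26 -0.    1.37 -0.83] F [ 0.6 -0.6  0.8]
```

View pics/s1.png

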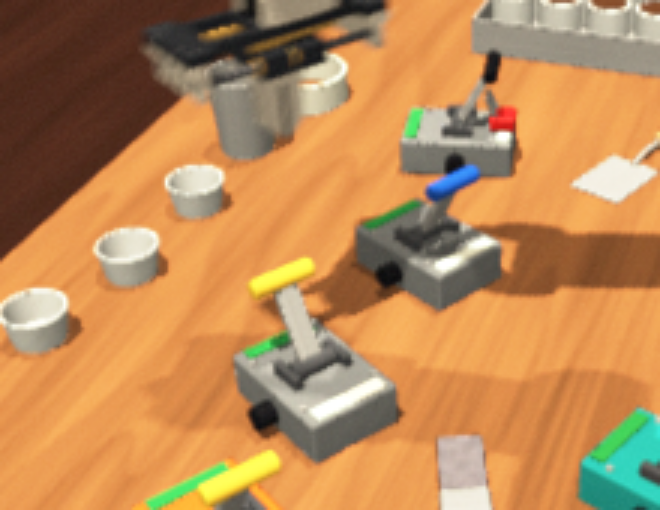

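The crop shows the yellow handle still on (grip at about (282,278)) and the blue one off. The shut gripper is above and behind, at the upper left, and clear of everything. Next I move over and lower beyond the yellow grip.

{"method": "carry_out", "body": {"plan": [[[3.8,0,0,0,0],[3.8,0,3,0,0],[3.8,0,6,0,0],[3.8,0,9,0,0],[3.8,0,12.2,0,0],[3.8,0,12.2,0,0],[3.8,0,12.2,0,0],[3.8,0,12.2,0,0]]]}}

```text
t: 2.65
position: [0.6152, 0.2073, 0.106]
orientation: [-0.001, 0.882, 0.472, 0.003]
force: [0.2, -0.1, 0.3]
width: 0.0008
```

```bash
python3 -c "
from h import *
go('st',.0,.105)
d=r.get_image('side');cv2.imwrite('pics/s2.png',cv2.resize(d['color'][90:260,90:310,::-1],None,fx=3,fy=3)); print(proj(d,r.observe()['position']))"
```

```text
st 0.0 0.105 [-0.8 -8.5  0.1] 0.005 | t 2.65 pos [0.615 0.207 0.106] j [ 0.21  0.67  1.32  0.    1.15 -0.78] F [ 0.2 -0.1  0.3]
[171.3 179.3]
```

View pics/s2.png

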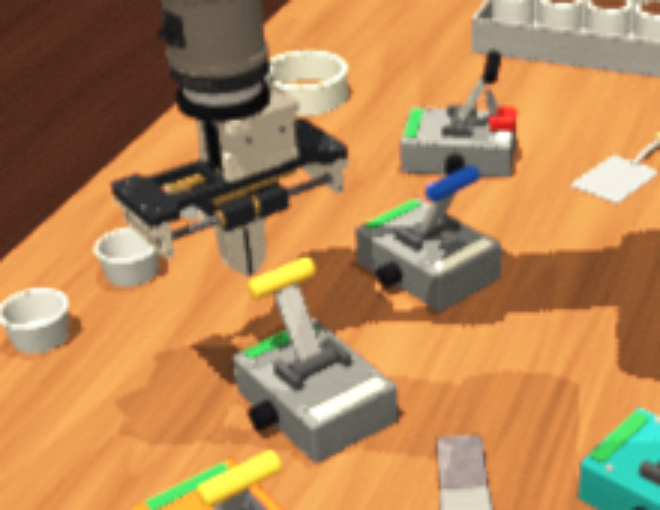

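The shut fingers' tip, at about (248,268), is just beyond the yellow grip at (282,278), and the two are level. Pushing now.

{"method": "carry_out", "body": {"plan": [[[-0.8,-1.5,0,0,0],[-0.8,-3,0,0,0],[-0.8,-4.2,0,0,0],[-0.8,-5.4,0,0,0],[-0.8,-6.6,0,0,0],[-0.8,-7.8,0,0,0],[-0.8,-8.6,0,0,0],[-0.8,-8.6,0,0,0]]]}}

```text
t: 3.5
position: [0.5378, 0.2493, 0.1056]
orientation: [-0.001, 0.881, 0.472, 0.003]
force: [-0.5, 0.3, -0.1]
width: 0.0003
```

{"method": "carry_out", "body": {"plan": [[[0,0,0,0,0],[0,0,0,0,0],[0,1.5,-3,0,0],[0,1.5,-7,0,0],[0,1.5,-11,0,0],[0,1.5,-11,0,0],[0,1.5,-11,0,0],[0,1.5,-11,0,0]]]}}

```text
t: 4.3
position: [0.5493, 0.2401, 0.2143]
orientation: [-0.001, 0.881, 0.472, 0.002]
force: [-0.4, 0.3, -0.4]
width: 0.0005
```

```bash
python3 -c "
from h import *
go('sh',-.09,.22)
d=r.get_image('side');cv2.imwrite('pics/s3.png',cv2.resize(d['color'][90:260,90:310,::-1],None,fx=3,fy=3))
c,a=BOX['st'];u=np.array([np.cos(np.radians(a)),np.sin(np.radians(a))]);print('expect off',proj(d,np.append(c-.038*u,.12)));q=blob(d,'yellow',(160,170,230,245));print(q[0],q[2])"
```

```text
sh -0.09 0.22 [-22.1   0.7  -0.7] -0.099 | t 4.3 pos [0.549 0.24  0.214] j [ 0.28  0.49  1.33  0.    1.32 -0.7 ] F [-0.4  0.3 -0.4]
expect off [198.9 195. ]
[199.53443146 195.07868958] 128
```

View pics/s3.png

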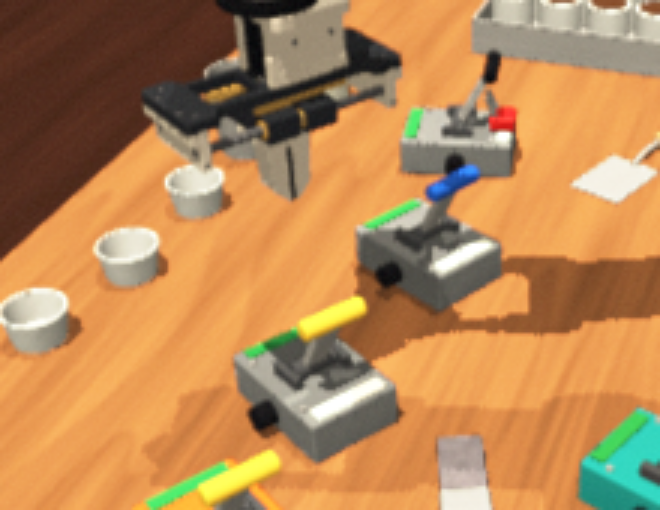

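The yellow handle is fully off: its grip is at raw pixel (199.5,195.1), against (198.9,195.0) predicted for the off stop. The blue handle is still off, so I go to the near side of it.

{"method": "carry_out", "body": {"plan": [[[-22.1,0.7,-0.7,-0.1,0],[-22.1,0.7,-0.7,-0.1,0],[-22.1,0.7,-0.7,-0.1,0],[-22.1,0.7,-0.7,-0.1,0],[-22.1,0.7,-0.7,-0.1,0],[-22.1,0.7,-0.7,-0.1,0],[-22.1,0.7,-0.7,-0.1,0],[-22.1,0.7,-0.7,-0.1,0]]]}}

```text
t: 5.15
position: [0.4331, 0.053, 0.2197]
orientation: [-0.002, 0.857, 0.516, 0.001]
force: [-0.0, 0.1, 0.1]
width: 0.0001
```

```bash
python3 -c "
from h import *
go('sh',-.09,.105)"
```

```text
sh -0.09 0.105 [-0.1  0.  11.5] 0.002 | t 5.15 pos [0.433 0.053 0.22 ] j [-0.06  0.19  1.76  0.    1.19 -1.14] F [-0.   0.1  0.1]
```

{"method": "carry_out", "body": {"plan": [[[0,0,3,0,0],[0,0,6,0,0],[0,0,9,0,0],[0,0,11.5,0,0],[0,0,11.5,0,0],[0,0,11.5,0,0],[0,0,11.5,0,0],[0,0,11.5,0,0]]]}}

```text
t: 5.95
position: [0.4342, 0.0536, 0.1058]
orientation: [-0.001, 0.856, 0.516, 0.003]
force: [-0.3, 0.1, -0.3]
width: 0.0004
```

```bash
python3 -c "
from h import *
go('sh',0,.105)
d=r.get_image('side');cv2.imwrite('pics/s4.png',cv2.resize(d['color'][90:260,90:310,::-1],None,fx=3,fy=3))"
```

```text
sh 0 0.105 [-0.2  9.   0.1] 0.003 | t 5.95 pos [0.434 0.054 0.106] j [-0.06  0.33  1.93  0.01  0.88 -1.14] F [-0.3  0.1 -0.3]
```

View pics/s4.png

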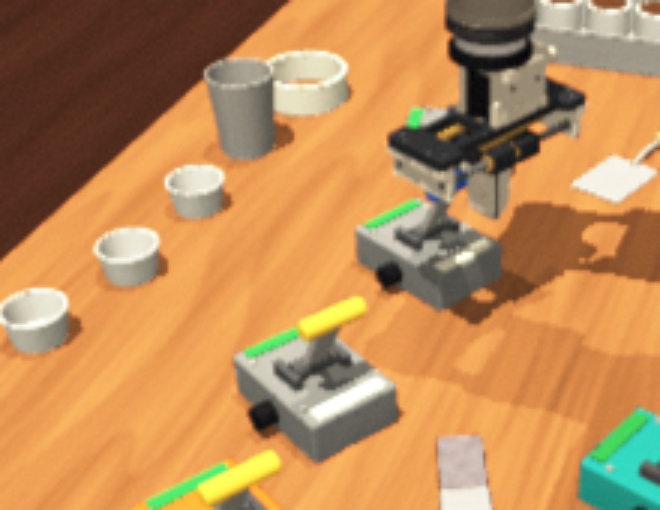

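The fingers, tip at about (492,212), stand on the near (white) side of the blue grip, which is partly hidden behind the gripper at (460,185). Pushing towards on.

{"method": "carry_out", "body": {"plan": [[[-0.2,1.5,0,0,0],[-0.2,3,0,0,0],[-0.2,4.4,0,0,0],[-0.2,5.6,0,0,0],[-0.2,6.8,0,0,0],[-0.2,8,0,0,0],[-0.2,9,0,0,0],[-0.2,9,0,0,0]]]}}

```text
t: 6.8
position: [0.514, 0.0089, 0.1058]
orientation: [-0.0, 0.857, 0.516, 0.003]
force: [-0.8, -0.6, 0.2]
width: 0.0003
```

{"method": "carry_out", "body": {"plan": [[[0,0,0,0,0],[0,0,0,0,0],[0,-2,-3,0,0],[0,-4,-7,0,0],[0,-6,-11,0,0],[0,-8,-14,0,0],[0,-8,-14,0,0],[0,-8,-14,0,0]]]}}

```text
t: 7.6
position: [0.4425, 0.0461, 0.2461]
orientation: [0.0, 0.856, 0.516, 0.004]
force: [-0.5, 0.5, -0.0]
width: 0.0003
```

```bash
python3 -c "
from h import *
o=r.observe();print(o['t'],o['position'],o['force'])
d=r.get_image('side');cv2.imwrite('pics/s5.png',cv2.resize(d['color'][90:260,90:310,::-1],None,fx=3,fy=3))
for b,s,col,bx in(('st',-.038,'yellow',(160,170,230,245)),('sh',.038,'blue',(190,130,260,200))):
  c,a=BOX[b];u=np.array([np.cos(np.radians(a)),np.sin(np.radians(a))]);q=blob(d,col,bx);print(b,'expect',proj(d,np.append(c+s*u,.12)),q and (q[0],q[2]))"
```

```text
7.6 [0.44252857 0.04614292 0.24610503] [-0.53308506  0.46062932 -0.0379732 ]
st expect [198.9 195. ] (array([199.76723862, 194.95689774]), np.int32(127))
sh expect [222.8 141.1] (array([223.10000229, 141.20000267]), np.int32(80))
```

View pics/s5.png

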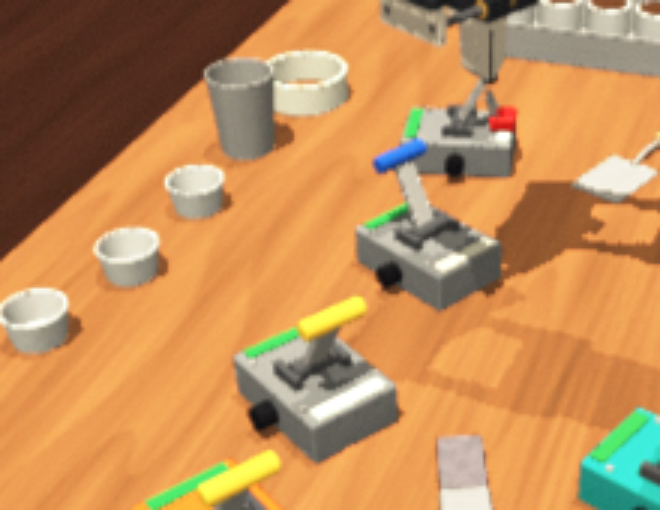

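The blue grip at (400,156) leans fully to green and the yellow grip at (333,317) fully to white. Both match the positions predicted for their stops to within 1 px, and the arm is clear.

```bash
python3 -c "
from cell import r
print(r.hand_in())"
```

```text
the job is handed in; nothing more can be done
None
```

I switched the stirrer off first: with the fingers shut, I pushed the yellow handle over from its green side. Once a picture confirmed it was fully off, I pushed the blue shaker handle on, backed the arm away and handed the job in just after 7.6 s.

In the last side picture both grips were within 1 px of where they should be at their stops:

| Handle | Measured (px) | Expected (px) |
|---|---|---|
| Yellow, off | (199.8, 195.0) | (198.9, 195.0) |
| Blue, on | (223.1, 141.2) | (222.8, 141.1) |

The force on the tool was under 1 N, and the fingertips were 246 mm above the table, clear of everything. I did not touch the look-alikes or the padlocked box. No check failed or disagreed, and the hand-in gave no verdict.

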